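Tip two cartons to find the stamped one and push it to the dispatch line

TASK

One of the two open cartons is stamped underneath. First tip both cartons away from you by pushing on their raised back flaps, so that each lies on its flap and shows its underside; then push the stamped one, still lying so, straight ahead until the flap's leading edge lies on the tape of the dispatch line along its whole length. Only push with the fingers, never lift a carton off the bench, leave the unstamped carton lying where it was tipped, and leave everything else alone.

Things in the scene. Friction and masses are not known exactly. Their poses are not given: they have to be found in the camera images.
- stamped_carton: Open kraft carton, the one stamped underneath (dark ring 88 mm across with a bar). Base 106 mm (own x) by 160 mm (own y); front and side walls 62 mm high, 3 mm thick; the back wall (own +x) rises as a rigid flap to 107 mm, 154 mm wide, 6 mm thick, inner face at own x = +48 mm. 0.08 to 0.16 kg. Origin: centre of the underside; own z up out of the opening. Starts upright, flap away from the robot within 0.25 rad.
- plain_carton: Same carton (sizes, weight, axes, origin), bare underneath; upright, the two look alike. One carton stands left and one right of the analyser (fixed white machine straight ahead, front 0.38 m from the base axis, from 0.12 m left to 0.17 m right of the midline, 0.34 m high, 0.37 m with what lies on it), either way round. Origin: centre of the underside.
- dispatch_line: Flat grey tape 30 mm wide on the bench, running left to right, in two lengths, one each side of the analyser. Origin on the bench in the middle of the tape's width; own x across the tape, away from the robot; own y along it to the left. It covers own x -15 to +15 mm, own y +140 to +500 and -530 to -180 mm. It cannot be felt or moved.
- stamped_heel (a point): Middle of the stamped carton's lower back edge (own [53.5, 0, 0] mm), the edge it tips over; stays on the bench. Pushed forward on the inner face of the flap near its top, the carton tips over this edge (bench friction about 0.6) and past about 50 degrees falls by itself onto the flap.
- plain_heel (a point): Middle of the plain carton's lower back edge (own [53.5, 0, 0] mm); it tips in the same way.
- stamped_flap_l (a point): Left top corner of the stamped carton's flap (own [53.5, +77, 107] mm): 107 mm above the bench when upright; on the bench when tipped. Tipped, the carton reaches 107 mm from heel to this leading edge and stands 106 mm tall, underside upright and facing the robot.
- stamped_flap_r (a point): Right top corner of the stamped carton's flap (own [53.5, -77, 107] mm): 107 mm above the bench when upright; on the bench when tipped.
- plain_flap_l (a point): Left top corner of the plain carton's flap (own [53.5, +77, 107] mm): 107 mm above the bench when upright; on the bench when tipped.
- plain_flap_r (a point): Right top corner of the plain carton's flap (own [53.5, -77, 107] mm): 107 mm above the bench when upright; on the bench when tipped.
- tube_rack: Bystander: dark grid rack for tubes, 62x180x56 mm, left of the work. Origin: centre of underside.
- tip_box: Bystander: pale lidded tip box, 92x122x50 mm, beyond the tape on the left. Origin: centre of underside.
- reader: Bystander: small black code reader, 37x62x30 mm, right of the work. Origin: centre of underside.

How it is judged:
On the way, in this order (a step that is already met when the one before it is completed fails the run):
1. both cartons have been tipped and lie on their flaps (height (world z) of each of stamped_flap_l, stamped_flap_r, plain_flap_l, plain_flap_r below 0.02 m and height (world z) of each of stamped_carton, plain_carton above 0.045 m and height (world z) of each of stamped_heel, plain_heel below 0.015 m and linear speed of each of stamped_carton, plain_carton below 0.02 m/s and angular speed of each of stamped_carton, plain_carton below 0.2 rad/s), for 0.2 s.
2. the stamped carton, still lying on its flap, has its leading edge on the tape (height (world z) of each of stamped_flap_l, stamped_flap_r below 0.02 m and height (world z) of stamped_carton above 0.045 m and height (world z) of stamped_heel below 0.015 m and x of stamped_flap_l in the frame of dispatch_line between -0.015 and 0.015 m and x of stamped_flap_r in the frame of dispatch_line between -0.015 and 0.015 m and ((y of stamped_flap_l in the frame of dispatch_line below 0.51 m and y of stamped_flap_r in the frame of dispatch_line above 0.13 m) or (y of stamped_flap_l in the frame of dispatch_line below -0.17 m and y of stamped_flap_r in the frame of dispatch_line above -0.54 m))), for 0.2 s.
At the end, for the whole second after the job is handed in: Both cartons lie at rest on their flaps; both top corners of the stamped carton's flap are on the tape (within 15 mm of its middle line and within its length); the plain carton's lower back edge is within 80 mm of where it began (all of step 2 and height (world z) of each of plain_flap_l, plain_flap_r below 0.02 m and height (world z) of plain_carton above 0.045 m and height (world z) of plain_heel below 0.015 m and linear speed of each of stamped_carton, plain_carton below 0.02 m/s and angular speed of each of stamped_carton, plain_carton below 0.2 rad/s and distance of plain_heel from where it was at the start of the episode below 0.08 m); the robot touches nothing.
It fails at once if the stamped carton is lifted: its lower back edge rises more than 30 mm off the bench (height (world z) of stamped_heel above 0.03 m).
It fails at once if the plain carton is lifted: its lower back edge rises more than 30 mm off the bench (height (world z) of plain_heel above 0.03 m).
It fails at once if a bystander (tube rack, tip box or reader) is moved by more than 25 mm (distance of any of tube_rack, tip_box, reader from where it was at the start of the episode above 0.025 m).
It also fails if it takes over 72 s, if anything falls off the work surface, if the arm or the gripper's body presses on something with over 40 N, if the wrist force passes 120 N, or if a joint passes its speed limit or range.

ROBOT

A 7-joint arm with a two-finger parallel gripper is mounted at the origin on a cart in front of the work surface, level with it; the furniture and walls round the work are solid. World frame = base frame: x ahead of the robot, y to its left, z up, the work surface at z = 0. Lengths are in m, angles in rad, forces in N, time in s.
With the tool pointing down it reaches from about 0.425 to 0.925 m from the base axis. Payload 6.8 kg.
Tool frame: the origin (TCP) lies on the front face of the gripper's body, between the roots of the fingers; the fingertips stand 73 mm ahead of it and the grasp point (between the pads) lies 54 mm ahead of it (env.nose_length is the distance from the TCP to the fingertips, in m); z points along the fingers, y is the direction in which the jaws open and shut (so a half turn about z gives the same grasp; the last joint's range is limited). The gripper opens to 85 mm and grips with 20 to 120 N. Pads are 22 mm wide; open, the fingers measure 114 mm over their backs; the gripper's body (76 mm by 85 mm) begins 54 mm behind the grasp point. The pads swing forward as they close: fully open they stand 13 mm farther back than shut.
Start: joints at [1.139, 0.477, 0.022, 1.555, -0.011, 1.109, -0.083], TCP at [0.215, -0.64, 0.304] pointing down, gripper open.
Joint ranges: [-2.96, 2.96], [-0.34, 2.1], [-1.41, 1.46], [0.24, 2.44], [-1.37, 4.51], [0.17, 1.92], [-2.96, 2.96]. Speed limits (rad/s): [2.39, 2.39, 3.14, 3.14, 3.14, 3.14, 3.14].

INTERFACE

Orientations are given as a unit quaternion [w, x, y, z].
In Python, from cell import env, kin, camera, calibration, job gives the robot as it stands. The module is installed in compiled form; this text tells all that it offers. Calls block until the motion is done:
- env.reach(position, orientation): joint-space move of the TCP to a pose.
- env.movel(position, velocity=0.15, rot=None, stop_force=None): straight line of the TCP; rot=None keeps the orientation; velocity is the mean speed in m/s. With stop_force (N) it stops when the force on the tool has changed by that much, and returns True; else False.
- env.goto_joints(angles): joint-space move.
- env.grip(opening, f_grip=None): finger opening in m; f_grip is the grip in N (None keeps the last); returns when the fingers have stopped.
- env.dwell(seconds).
- kin.inverse_kinematics(position, orientation): joint angles nearest the present ones, or None.
- env.get_state(): the state.
- camera(name): name is "side" or "top"; returns (picture, depth): 480x640x3 uint8, blue, green, red; 480x640 float32, m along the optical axis (not along the pixel's ray), 0 where there is no reading.
- calibration(name): a dict with "fx", "fy", "cx", "cy" (pixels), "k1" (the pictures are not rectified: a ray, as slopes to the right and down, at radius r is drawn at 1 + k1 r^2 times it, then the intrinsics apply), "rvec" (rotation vector, rad) and "tvec" (3), from world to camera coordinates, as OpenCV has them. Camera axes: x right, y down, z forward; pixel columns grow to the right and rows downward; lengths in m; the calibration is good to about 2 mm. A picture is of the moment at which its call begins. calibration takes no time and is no camera call.
A pose or a line that the arm cannot do raises env.PlanningError and nothing moves.
- job.job_done(): hands the job in, once; it reports no verdict.
The state is a dict: "time": time; "qpos": joint angles; "joint_velocities": joint speeds; "joint_torque": joint torques, N m; "tcp_pos": TCP position; "orientation": TCP orientation; "force": force on the tool from outside, world axes, zero at the start; "torque": the same for the moment, N m; "opening": finger opening in m.
Only numpy, scipy, OpenCV 4.12 (cv2) and the standard library are available. Lean on these libraries where they do the work, as an engineer would, in place of code of your own. Each camera call takes 0.05 s, during which the arm holds its last target.

## Working session

There is one attempt and no reset: what is moved stays moved. The work goes in short steps, each a Python script; the robot and the scene stay as the last script left them, time stands still between calls to the robot, and variables do not carry over. Pictures are saved under pics/ and viewed, and the job is handed in when it is done.

```bash
ls; mkdir -p pics; python3 - <<'E'
from cell import env,kin,camera,calibration
import cv2
for n in("top","side"):
    p,d=camera(n); cv2.imwrite(f"pics/{n}0.png",p); print(n,calibration(n), (d>0).mean())
s=env.get_state(); print(s)
E
```

```text
pics
top {'fx': 551.2388021169199, 'fy': 551.2388021169199, 'cx': 320.9635374572682, 'cy': 235.79873856748083, 'k1': 0.04915482226910509, 'rvec': array([ 2.14565533, -2.19381987,  0.10331952]), 'tvec': array([0.00267197, 0.5610867 , 1.60697099])} 0.9959798177083333
side {'fx': 488.70180731267345, 'fy': 488.70180731267345, 'cx': 310.9579619830033, 'cy': 241.90859759401343, 'k1': -0.01363382192227716, 'rvec': array([ 0.60430125, -2.621729  ,  1.26218382]), 'tvec': array([0.48444564, 0.23976591, 1.53548717])} 0.9960611979166667
{'time': 0.1, 'qpos': array([ 1.13888704,  0.47772299,  0.02234018,  1.55629886, -0.01150165,
        1.10932481, -0.08309565]), 'joint_velocities': array([ 0.00073642, -0.00092902, -0.0010281 , -0.00305964,  0.00064624,
       -0.00019937,  0.00039718]), 'joint_torque': array([ 4.84011689e-03, -5.97759712e+01,  1.61383364e+00, -2.81954634e+01,
        1.28374470e-02,  5.01257149e-03, -8.89723367e-06]), 'tcp_pos': array([ 0.21464642, -0.63954344,  0.30304176]), 'orientation': array([-7.91012962e-04,  9.86919595e-01,  1.61211202e-01, -1.87598489e-04]), 'force': array([ 0.48427514,  0.33257195, -0.07393161]), 'torque': array([ 0.02908608, -0.01323617,  0.00930497]), 'opening': 0.08528340691596004}
```

View pics/top0.png

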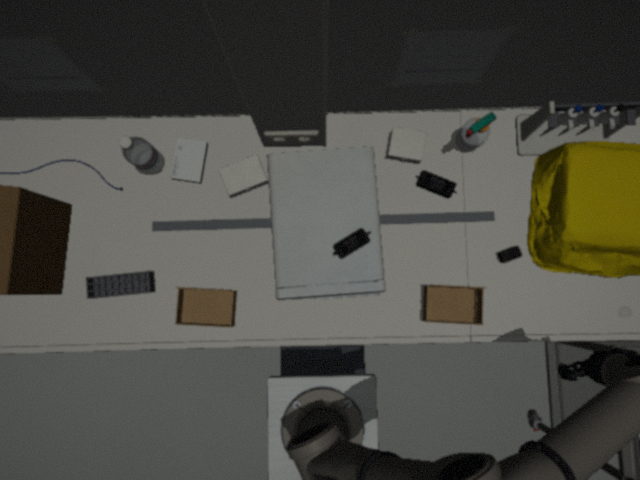

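View pics/side0.png

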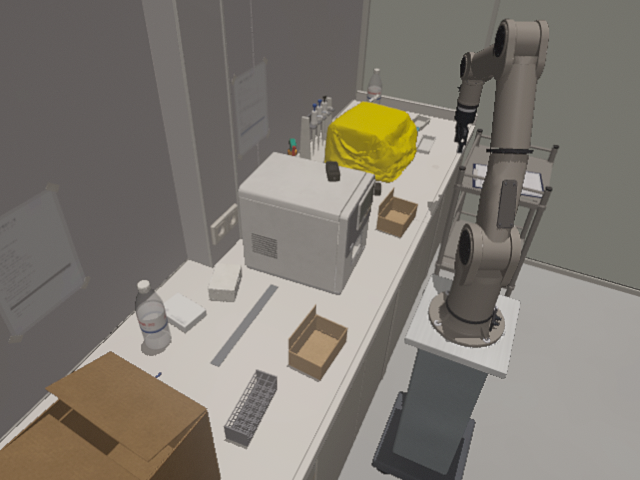

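The top view shows the cartons at about (206,307) and (452,304), and the tape at rows 216–226. The side view shows both flaps raised on the far side. Next I'll measure them.

```bash
cat > h.py <<'E'
from cell import env,kin,camera,calibration,job
import numpy as np, cv2
def cal(n):
    c=calibration(n); R=cv2.Rodrigues(c["rvec"])[0]; return c,R,np.array(c["tvec"]).ravel()
def slopes(c,uv):
    uv=np.asarray(uv,float).reshape(-1,2)
    K=np.array([[c["fx"],0,c["cx"]],[0,c["fy"],c["cy"]],[0,0,1]])
    return cv2.undistortPoints(uv[:,None],K,np.array([c["k1"],0,0,0,0])).reshape(-1,2)
def plane(n,uv,z):
    c,R,t=cal(n); s=slopes(c,uv); d=np.c_[s,np.ones(len(s))]@R; o=-R.T@t
    k=(z-o[2])/d[:,2]; return o+k[:,None]*d
def cloud(n,depth):
    c,R,t=cal(n); v,u=np.mgrid[:480,:640]; s=slopes(c,np.c_[u.ravel(),v.ravel()])
    P=np.c_[s,np.ones(len(s))]*depth.reshape(-1,1); return ((P-t)@R).reshape(480,640,3)
def proj(n,P):
    c,R,t=cal(n); K=np.array([[c["fx"],0,c["cx"]],[0,c["fy"],c["cy"]],[0,0,1]])
    return cv2.projectPoints(np.asarray(P,float).reshape(-1,1,3),c["rvec"],c["tvec"],K,np.array([c["k1"],0,0,0,0]))[0].reshape(-1,2)
E
python3 - <<'E'
from h import *
p,d=camera("top"); W=cloud("top",d)
np.set_printoptions(precision=3,suppress=True)
hsv=cv2.cvtColor(p,cv2.COLOR_BGR2HSV)
m=((hsv[...,1]>70)&(hsv[...,0]<25)).astype(np.uint8)
n,l,st,ce=cv2.connectedComponentsWithStats(m)
for i in range(1,n):
    if st[i,4]<200: continue
    k=l==i; w=W[k]
    print(i,st[i],ce[i])
    cl=w[(w[:,2]<.02)]; print(" floor",np.median(cl,0) if len(cl) else 0, len(cl))
    hi=w[(w[:,2]>.08)&(w[:,2]<.13)]; print(" hi",len(hi),hi.mean(0) if len(hi) else 0, hi.min(0) if len(hi) else 0,hi.max(0) if len(hi) else 0)
    cs=cv2.findContours(k.astype(np.uint8),0,2)[0][0]
    r=cv2.minAreaRect(cs); print(r, cv2.boxPoints(r).tolist())
# tape
g=cv2.cvtColor(p,cv2.COLOR_BGR2GRAY)
for (a,b) in((152,270),(384,494)):
    row=g[205:240,a:b].astype(int); print(row[:,::30].T.tolist())
c=p[255:345].copy()
cv2.imwrite("pics/z.png",cv2.resize(np.hstack([p[270:345,160:260],p[270:345,400:500]]),None,fx=4,fy=4,interpolation=cv2.INTER_CUBIC))
E
```

```text
140 [   0  186   71  108 5918] [ 30.482 241.46 ]
 floor [0.552 0.746 0.017] 76
 hi 746 [0.545 0.747 0.105] [0.412 0.732 0.08 ] [0.672 0.763 0.13 ]
((34.99999237060547, 239.49996948242188), (69.99998474121094, 106.99998474121094), 0.0) [[0.0, 292.9999694824219], [0.0, 185.99996948242188], [69.99998474121094, 185.99996948242188], [69.99998474121094, 292.9999694824219]]
301 [ 423  285   60   39 2064] [452.711 304.142]
 floor [ 0.351 -0.394  0.003] 1727
 hi 9 [ 0.399 -0.441  0.102] [ 0.397 -0.454  0.084] [ 0.401 -0.422  0.108]
((452.35296630859375, 304.0882568359375), (59.21862030029297, 36.38734436035156), 2.726310968399048) [[421.9117736816406, 320.85296630859375], [423.6425476074219, 284.50677490234375], [482.7941589355469, 287.32354736328125], [481.0633850097656, 323.66973876953125]]
302 [ 176  288   60   39 2043] [205.564 306.669]
 floor [0.36  0.336 0.003] 1727
 hi 6 [0.41  0.29  0.106] [0.407 0.25  0.102] [0.415 0.351 0.11 ]
((205.46234130859375, 306.6277770996094), (57.336883544921875, 36.21487045288086), 3.4336302280426025) [[175.7608642578125, 322.9856872558594], [177.929870605
[... 737 characters left out ...]
17, 117, 115, 120, 120, 116, 116]]
[[119, 118, 116, 119, 115, 120, 118, 121, 110, 90, 68, 67, 65, 67, 66, 64, 65, 66, 73, 94, 114, 118, 118, 119, 121, 120, 118, 116, 120, 118, 116, 120, 119, 117, 119], [119, 117, 116, 118, 120, 118, 120, 114, 98, 81, 68, 66, 65, 63, 67, 66, 66, 72, 91, 107, 115, 120, 114, 122, 118, 120, 119, 115, 120, 120, 119, 117, 119, 118, 122], [119, 119, 121, 118, 119, 121, 116, 97, 76, 67, 62, 66, 64, 66, 61, 67, 65, 77, 102, 119, 117, 122, 120, 120, 122, 116, 120, 120, 120, 120, 120, 119, 121, 117, 117], [115, 118, 119, 119, 118, 116, 104, 83, 69, 65, 63, 65, 65, 63, 63, 60, 81, 101, 117, 120, 119, 119, 122, 119, 120, 118, 119, 117, 121, 117, 122, 117, 121, 118, 116]]
```

View pics/z.png

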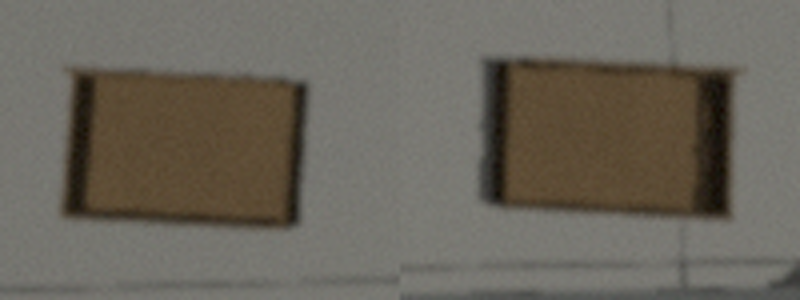

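```bash
cat > m.py <<'E'
from h import *
np.set_printoptions(precision=4,suppress=True)
p,d=camera("top"); W=cloud("top",d)
hsv=cv2.cvtColor(p,cv2.COLOR_BGR2HSV)
def cart(x0,x1,y0=280,y1=335):
    m=np.zeros((480,640),np.uint8); m[y0:y1,x0:x1]=1
    b=m.astype(bool)&(W[...,2]>-.02)
    k=b&(hsv[...,1]>70)&(hsv[...,0]<25)
    us=np.arange(x0,x1)
    top=[];bot=[]
    for u in us:
        r=np.flatnonzero(k[:,u])
        if len(r)>25: top.append((u,r.min()-.5)); bot.append((u,r.max()+.5))
    top=np.array(top);bot=np.array(bot)
    T=plane("top",top,.107); B=plane("top",bot,.062)
    for nm,P in(("flaptop",T),("fronttop",B)):
        P=P[8:-8]; f=np.polyfit(P[:,1],P[:,0],1); res=np.std(P[:,0]-np.polyval(f,P[:,1])); print(nm,"x=%.4f %+.4f y"%(f[1],f[0]),"res %.4f"%res,"ymid x",np.polyval(f,P[:,1].mean()),P[:,1].mean(),"yaw",-np.arctan(f[0]))
    fl=W[k&(W[...,2]<.015)]; r=cv2.minAreaRect(fl[:,:2].astype(np.float32)); print("floor",r,fl[:,:2].mean(0))
cart(165,250); cart(412,495)
g=cv2.cvtColor(p,cv2.COLOR_BGR2GRAY)
pts=[]
for a,b in((157,264),(388,490)):
    for u in range(a,b,2):
        c=np.clip(115-g[208:236,u].astype(float)-8,0,None); pts.append((u,208+(c*np.arange(28)).sum()/c.sum()))
P=plane("top",pts,0.)
f=np.polyfit(P[:,1],P[:,0],1); print("tape x=%.4f %+.4f y"%(f[1],f[0]),np.std(P[:,0]-np.polyval(f,P[:,1])))
print("tape ends", plane("top",[(152,226),(494,216)],0))
for n,(x0,x1,y0,y1) in dict(rack=(80,160,265,305),reader=(490,530,240,268),tip=(215,270,150,200),analyser=(262,392,140,305)).items():
    w=W[y0:y1,x0:x1].reshape(-1,3); q=w[w[:,2]>.018]; print(n,q.min(0),q.max(0))
E
python3 m.py
```

```text
flaptop x=0.3878 +0.0787 y res 0.0009 ymid x 0.4126128323118277 0.3152667609490444 yaw -0.07850884056698783
fronttop x=0.2837 +0.0833 y res 0.0009 ymid x 0.3107058291849373 0.32469511465895334 yaw -0.08308239242322357
floor ((0.3601004183292389, 0.334421306848526), (0.14768673479557037, 0.10135702788829803), 85.4371337890625) [0.3598 0.3355]
flaptop x=0.4295 +0.0668 y res 0.0008 ymid x 0.40448529727197524 -0.37425599165466755 yaw -0.0666702159152744
fronttop x=0.3294 +0.0716 y res 0.0008 ymid x 0.3022476139335999 -0.37984083997963214 yaw -0.0714868247603434
floor ((0.3517298698425293, -0.386417955160141), (0.15788404643535614, 0.10180535167455673), 85.8731918334961) [ 0.3509 -0.3935]
tape x=0.6085 -0.0078 y 0.00036088296233887735
tape ends [[ 0.6047  0.4981  0.    ]
 [ 0.6119 -0.5313  0.    ]]
rack [ 0.3941 -0.0125  0.0184] [0.4713 0.6718 1.6541]
reader [ 0.4012 -0.6184  0.0183] [ 0.5347 -0.0125  1.6541]
tip [ 0.4012 -0.0125  0.0185] [0.8086 0.2895 1.6541]
analyser [ 0.3791 -0.225   0.0182] [0.8438 0.1632 1.6541]
```

```bash
python3 - <<'E'
from h import *
np.set_printoptions(precision=4,suppress=True)
for n in("top","side"):
    c,R,t=cal(n); print(n,-R.T@t)
print(env.nose_length)
print(plane("top",[(175.8,323),(234.6,326.4),(421.9,320.9),(482,324)],.062))
def yawq(a): # tool down, tool y along world y rotated by a
    # R columns: x=( c, s,0)*? z=down ; y=(s,-c,0)
    return np.array([0,np.cos(a/2),np.sin(a/2),0])
for P in([.39,.333,.17],[.38,-.388,.17],[.50,.333,.13],[.50,-.388,.13],[.36,.333,.11],[.35,-.388,.11],[.38,-.388,.45],[.39,.333,.45],[.45,0,.5]):
  for a in(-.08,np.pi-.08):
    print(P,a,kin.inverse_kinematics(np.array(P),yawq(a)))
E
```

```text
top [ 0.4012 -0.0125  1.6541]
side [0.0137 1.1627 1.1392]
0.0726
[[ 0.3174  0.4089  0.062 ]
 [ 0.3037  0.242   0.062 ]
 [ 0.3076 -0.292   0.062 ]
 [ 0.2958 -0.4614  0.062 ]]
[0.39, 0.333, 0.17] -0.08 [-0.2994  0.4718 -0.6539  2.0209  0.4048  0.778  -2.8454]
[0.39, 0.333, 0.17] 3.061592653589793 [-0.0589  0.5925 -0.987   2.0071  0.6432  0.8899  0.0928]
[0.38, -0.388, 0.17] -0.08 [ 0.6733  0.4326  0.0095  1.9873 -0.006   0.7218 -0.9643]
[0.38, -0.388, 0.17] 3.061592653589793 [ 1.1554  0.5023 -0.6008  1.9542  0.3889  0.8007  1.8273]
[0.5, 0.333, 0.13] -0.08 [-0.1694  0.6784 -0.7122  1.8312  0.5771  0.8507 -2.8175]
[0.5, 0.333, 0.13] 3.061592653589793 [ 0.0142  0.8097 -1.0082  1.8195  0.8183  0.9954  0.1484]
[0.5, -0.388, 0.13] -0.08 [ 0.5563  0.608   0.0071  1.789  -0.0059  0.7446 -1.0844]
[0.5, -0.388, 0.13] 3.061592653589793 [ 0.9752  0.6805 -0.577   1.7575  0.4759  0.8467  1.6686]
[0.36, 0.333, 0.11] -0.08 [-1.0586  0.4791  0.2272  2.1483 -0.2054  0.534  -2.3296]
[0.36, 0.333, 0.11] 3.061592653589793 [-0.2363  0.6008 -0.7948  2.0944  0.6632  0.7146  0.0224]
[0.35, -0.388, 0.11] -0.08 [ 0.7068  0.5053  0.0133  2.0631 -0.0119  0.5733 -0.9224]
[0.35, -0.388, 0.11] 3.061592653589793 [ 1.1607  0.5679 -0.5569  2.032   0.4757  0.6696  1.7842]
[0.38, -0.388, 0.45] -0.08 [ 0.6761  0.1517  0.0056  1.672  -0.0009  1.3178 -0.969 ]
[0.38, -0.388, 0.45] 3.061592653589793 [ 1.1737  0.1992 -0.5778  1.6404  0.1114  1.3351  2.0697]
[0.39, 0.333, 0.45] -0.08 [-1.2198  0.0857  0.4271  1.7576 -0.0367  1.3062 -2.4353]
[0.39, 0.333, 0.45] 3.061592653589793 [ 0.239   0.327  -1.3138  1.6774  0.3215  1.3878  0.3692]
[0.45, 0, 0.5] -0.08 [ 0.5083 -0.0046 -0.631   1.7329 -0.0027  1.4124 -1.7731]
[0.45, 0, 0.5] 3.061592653589793 [ 0.7415  0.009  -0.8635  1.7227  0.0069  1.4131  1.3677]
```

```bash
cat > tip.py <<'E'
from h import *
import sys
def yawq(a): return np.array([0,np.cos(a/2),np.sin(a/2),0])
def tip(H,yaw,r=.096,lead=.002,fl=False,ths=(0,12,24,36,46,56)):
    e=np.array([np.cos(yaw),np.sin(yaw),0]); H=np.array([H[0],H[1],0.])
    def P(x,z): return H+e*(x-.011)+np.array([0,0,z+.0726])
    x0=-.0055
    env.movel(P(x0-.02,.2),.2); env.movel(P(x0-.02,r),.15)
    for t in np.radians(ths):
        env.movel(P(x0*np.cos(t)+r*np.sin(t)+lead,r*np.cos(t)-x0*np.sin(t)),.07)
        print(round(np.degrees(t)),env.get_state()["force"].round(2))
    x,z=P(x0*np.cos(t)+r*np.sin(t)+lead,r*np.cos(t)-x0*np.sin(t))[[0,2]]
    q=r*np.sin(t)
    env.movel(P(q+.035,z-.0726+.012),.15)
    env.movel(P(q+.035,.3),.25)
E
python3 - <<'E'
from tip import *
env.grip(0.0)
a=-.069; H=(.405,-.383); e=np.array([np.cos(a),np.sin(a)])
env.reach(np.array([H[0]-.04,H[1],.34]),yawq(a))
print(env.get_state()["time"],env.get_state()["opening"])
tip(H,a)
env.dwell(.3)
s=env.get_state(); print(s["time"],s["tcp_pos"],s["qpos"])
for n in("top","side"):
    p,d=camera(n); cv2.imwrite(f"pics/{n}1.png",p)
p=cv2.imread("pics/side1.png")[150:270,330:480]; cv2.imwrite("pics/side1z.png",cv2.resize(p,None,fx=5,fy=5)[:600])
E
```

```text
2.1167 4.0775280672844505e-05
0 [-0.93  0.14  0.28]
12 [-1.06  0.92  0.23]
24 [-0.92  0.98 -0.21]
36 [-0.85 -0.07 -0.69]
46 [0.55 0.72 0.47]
56 [-0.06 -0.2   0.13]
7.7667 [ 0.50816854 -0.39003152  0.37162583] [ 5.54293292e-01  3.69400777e-01  4.04891253e-03  1.56112058e+00
 -1.55710061e-03  1.21264569e+00 -1.08116854e+00]
```

View pics/top1.png

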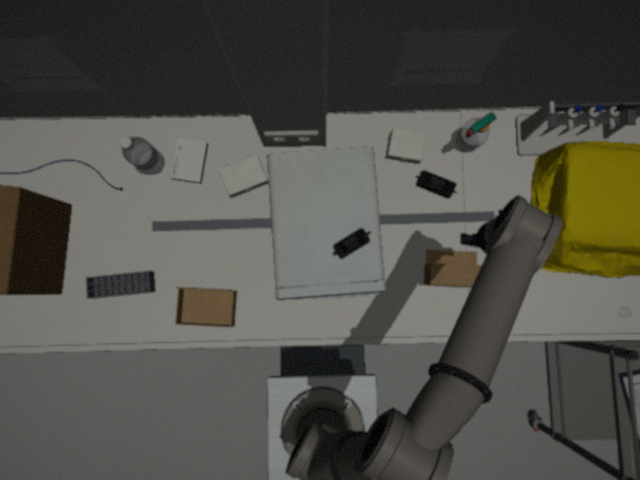

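View pics/side1z.png

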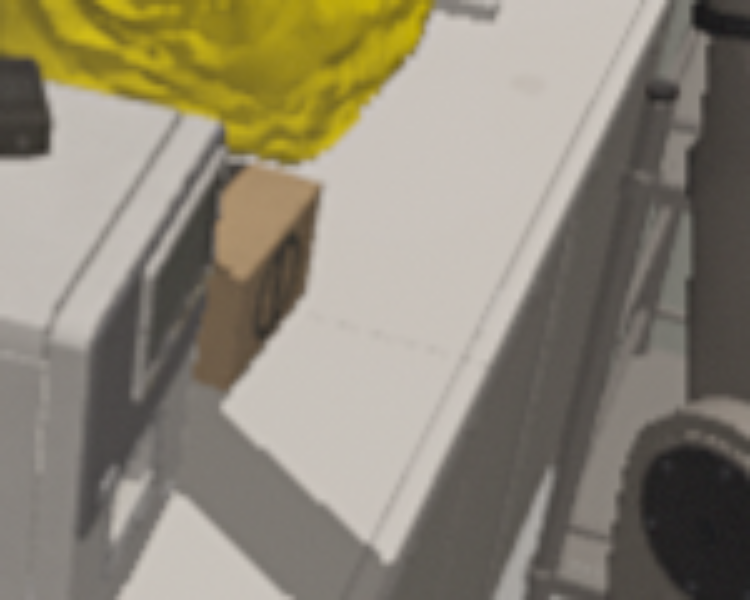

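The side view shows the right carton lying on its flap, with the ring and bar visible on its underside at about (385,205) in the full picture. So the right carton is stamped, and the left one is plain and is tipped next.

```bash
python3 - <<'E'
from tip import *
np.set_printoptions(precision=3,suppress=True)
s=env.get_state(); p=s["tcp_pos"].copy(); p[2]=.54; env.movel(p,.25)
q=env.get_state()["qpos"].copy(); q[0]-=1.363; q[6]+=-1.363+np.pi
env.goto_joints(q); s=env.get_state(); print(s["time"],s["tcp_pos"],s["orientation"])
a=-.08; H=(.4135,.317)
env.reach(np.array([H[0]-.04,H[1]+.002,.34]),yawq(a+np.pi))
print(env.get_state()["qpos"])
tip(H,a)
env.dwell(.3)
s=env.get_state(); print(s["time"],s["tcp_pos"],s["qpos"])
for n in("top","side"):
    p,d=camera(n); cv2.imwrite(f"pics/{n}2.png",p)
E
```

```text
11.525 [0.487 0.416 0.538] [-0.001  0.036  0.999 -0.001]
[-0.818  0.138 -0.017  1.936  0.003  1.065  0.654]
0 [-0.14  0.18 -0.32]
12 [ 0.05 -0.37  0.13]
24 [-0.3   1.24 -0.16]
36 [-1.38 -0.27 -0.34]
46 [ 0.4  -0.15 -0.24]
56 [ 1.01 -0.4  -0.7 ]
18.15 [0.517 0.309 0.372] [-0.654  0.302  0.015  1.656 -0.005  1.185  0.853]
```

View pics/top2.png

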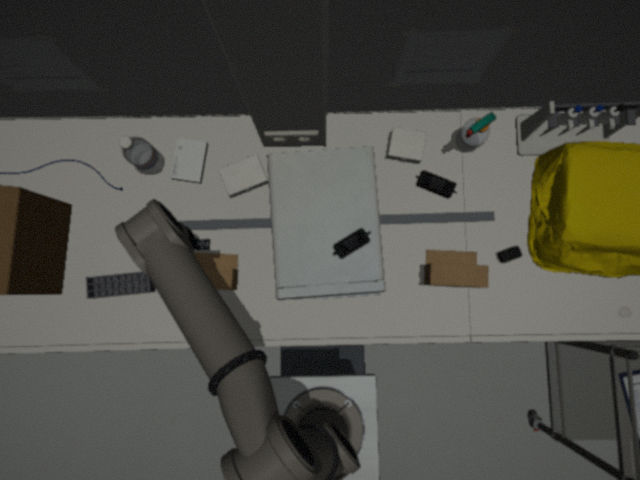

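View pics/side2.png

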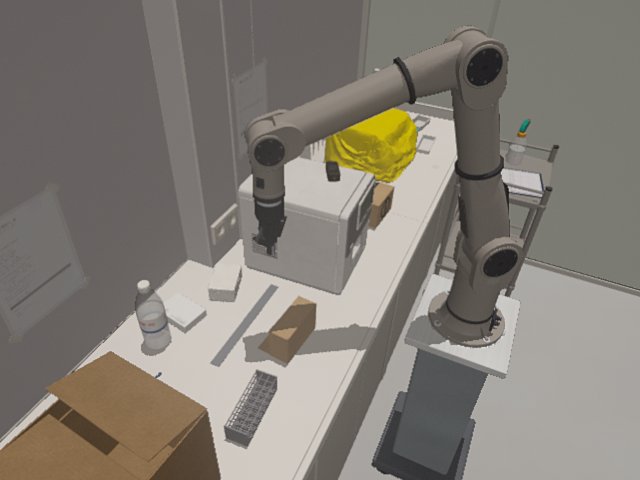

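```bash
cat > meas.py <<'E'
from h import *
np.set_printoptions(precision=4,suppress=True)
def meas(x0,x1,y0,y1,show=None):
    p,d=camera("top"); hsv=cv2.cvtColor(p,cv2.COLOR_BGR2HSV); W=cloud("top",d)
    k=(hsv[...,1]>70)&(hsv[...,0]<25)
    T=[];B=[]
    for u in range(x0,x1):
        r=y0+np.flatnonzero(k[y0:y1,u])
        if len(r)>8: T.append((u,r.min()-.5,r.max()+.5))
    T=np.array(T); z=W[(T[:,1]+3).astype(int),T[:,0].astype(int),2]
    k1=z<.03; A=plane("top",T[k1][2:-2,:2],.004); Bk=plane("top",T[3:-3][:,[0,2]],.106)
    f=np.polyfit(A[:,1],A[:,0],1); g=np.polyfit(Bk[:,1],Bk[:,0],1)
    out=plane("top",T[k1][[0,-1],:2],.004)
    tape=lambda y:.6085-.0078*y
    print("lead x=%.4f%+.4f y"%(f[1],f[0]),np.std(A[:,0]-np.polyval(f,A[:,1])),"ends y",out[:,1],"n",len(A))
    bo=plane("top",T[[0,-1]][:,[0,2]],.106)
    print("back x=%.4f%+.4f y"%(g[1],g[0]),"ends y",bo[:,1])
    for y in out[:,1]: print(" y %.3f tape-off lead %.4f  back+.107 %.4f"%(y,np.polyval(f,y)-tape(y),np.polyval(g,y)+.107-tape(y)))
    if show: cv2.imwrite(show,cv2.resize(p[y0:y1,x0:x1],None,fx=6,fy=6,interpolation=cv2.INTER_CUBIC))
E
python3 -c "
from meas import *
meas(410,496,235,300,'pics/r.png')"
```

```text
lead x=0.5351+0.0646 y 0.0008745717014819338 ends y [-0.3182 -0.471 ] n 48
back x=0.4329+0.0700 y ends y [-0.2974 -0.4684]
 y -0.318 tape-off lead -0.0965  back+.107 -0.0934
 y -0.471 tape-off lead -0.1075  back+.107 -0.1053
```

View pics/r.png

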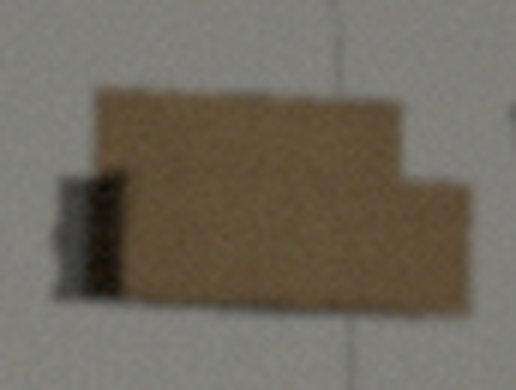

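The right (stamped) carton's leading edge is in row 250, about 0.10 m short of the tape. Its right end is at y ≈ -0.47, which clears the reader. I'll push it most of the way, then measure again.

```bash
python3 - <<'E'
from tip import *
from meas import meas
s=env.get_state(); p=s["tcp_pos"].copy(); p[2]=.54; env.movel(p,.25)
q=env.get_state()["qpos"].copy(); q[0]=.64; q[6]=-1.0
env.goto_joints(q); s=env.get_state(); print(s["time"],s["tcp_pos"])
env.grip(.085)
a=-.067; Y=-.388
env.reach(np.array([.355,Y,.3]),yawq(a))
env.movel(np.array([.355,Y,.115]),.15)
env.movel(np.array([.390,Y,.115]),.05)
env.movel(np.array([.440,Y,.115]),.05,rot=yawq(.008))
env.movel(np.array([.480,Y,.115]),.05)
print(env.get_state()["force"])
env.movel(np.array([.475,Y,.115]),.05)
env.movel(np.array([.40,Y,.115]),.15)
env.movel(np.array([.36,Y,.40]),.25)
q=env.get_state()["qpos"].copy(); q[0]+=.7; env.goto_joints(q)
print(env.get_state()["time"])
meas(405,500,205,285,'pics/r2.png')
p,d=camera("side"); cv2.imwrite("pics/side3.png",p)
p,d=camera("top"); cv2.imwrite("pics/top3.png",p)
E
```

```text
21.7 [ 0.4344 -0.4163  0.5383]
[-0.864  -0.6801 -0.0914]
31.3667
lead x=0.5949-0.0173 y 0.000927917985881252 ends y [-0.3146 -0.4612] n 46
back x=0.4832-0.0261 y ends y [-0.2929 -0.465 ]
 y -0.315 tape-off lead -0.0106  back+.107 -0.0125
 y -0.461 tape-off lead -0.0092  back+.107 -0.0098
```

View pics/r2.png

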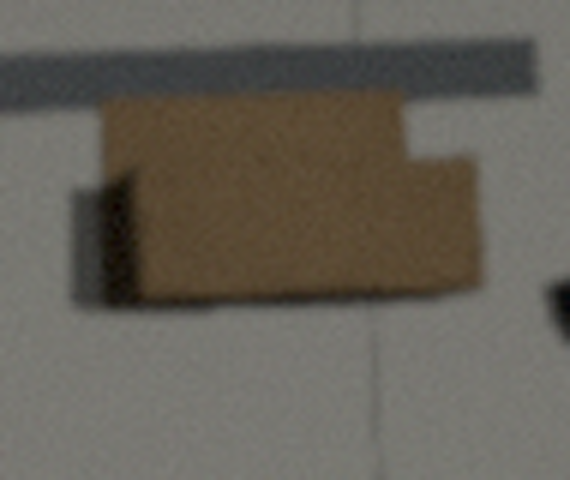

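View pics/top3.png

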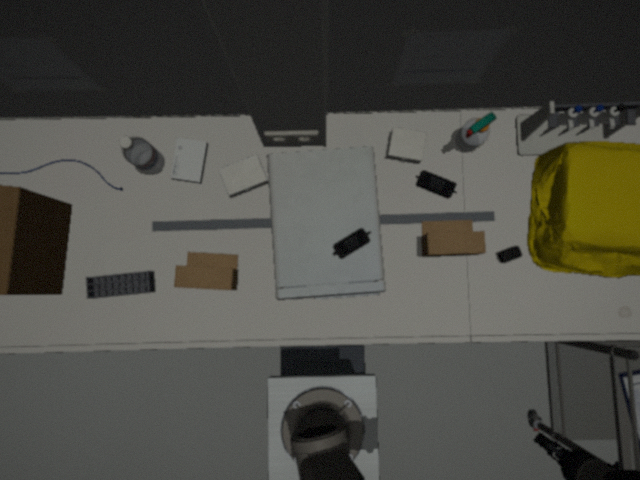

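The picture shows the edge square to the tape and just on its near side, about 10 mm short of the middle. I'll push it 10 mm further.

```bash
python3 - <<'E'
from tip import *
from meas import meas
Y=-.388
q=env.get_state()["qpos"].copy(); q[0]-=.7; env.goto_joints(q)
env.movel(np.array([.40,Y,.115]),.2)
env.movel(np.array([.47,Y,.115]),.1)
env.movel(np.array([.4903,Y,.115]),.04)
env.movel(np.array([.485,Y,.115]),.05)
env.movel(np.array([.40,Y,.115]),.15)
env.movel(np.array([.36,Y,.40]),.25)
q=env.get_state()["qpos"].copy(); q[0]+=.7; env.goto_joints(q)
print(env.get_state()["time"],env.get_state()["force"])
meas(405,500,205,285,'pics/r3.png')
p,d=camera("side"); cv2.imwrite("pics/side4.png",p)
E
```

```text
39.6083 [ 0.1473  0.8191 -0.9308]
lead x=0.6086-0.0085 y 0.0008171948079738191 ends y [-0.3151 -0.4616] n 46
back x=0.4970-0.0155 y ends y [-0.2926 -0.4628]
 y -0.315 tape-off lead 0.0003  back+.107 -0.0021
 y -0.462 tape-off lead 0.0004  back+.107 -0.0009
```

View pics/r3.png

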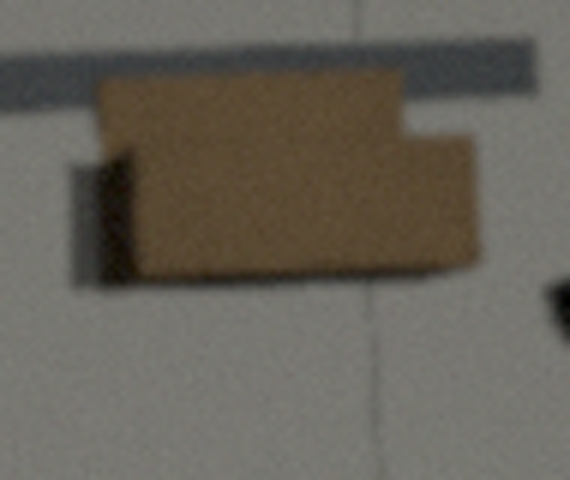

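View pics/side4.png

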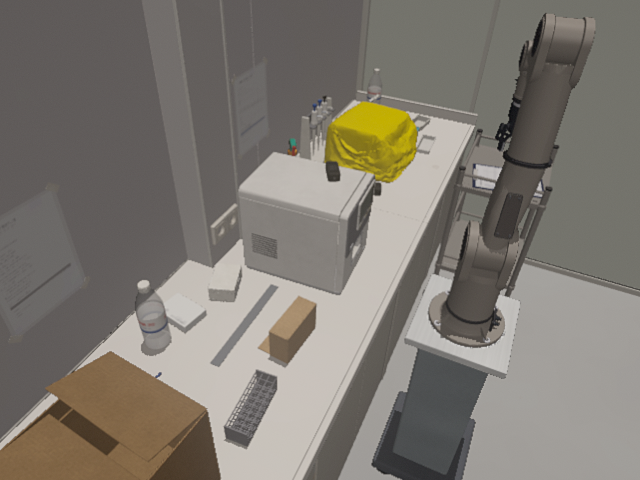

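The top view shows the leading edge (y about -0.315 to -0.46) along the middle of the tape. In the side view the plain carton lies bare side out at (293,330), and the arm is clear of everything.

```bash
python3 -c "
from cell import env,job
env.dwell(.3); job.job_done(); print(env.get_state()['time'])"
```

```text
the job is handed in; nothing more can be done
the job is handed in; nothing more can be done
```

I tipped both cartons onto their flaps, pushed the stamped one onto the tape and handed the job in; no verdict is reported. The ring and bar showed up on the right-hand carton after tipping. I pushed that one straight ahead with the open fingers, turning it square to the tape on the way.

**Last checks, at 39.6 s of the 72 s:**
- **Stamped carton:** both ends of its leading edge measured within about 0.5 mm of the tape's middle line. The carton's rear edge, measured separately, puts the leading edge 1 to 2 mm short of the middle, within the camera calibration error. Along the tape the flap runs from y ≈ -0.315 to -0.462, inside the tape's right-hand length.
- **Plain carton:** it lies on its flap where it was tipped. I judged this from the pictures only and did not measure how far its lower back edge moved.
- **Bystanders and arm:** the tube rack, tip box and reader look undisturbed in the pictures I viewed. I did not measure them again afterwards. The arm was clear of everything at hand-in.

No check failed.

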